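Zero the kitchen scale with the bowl on it, using its touch-free tare window

ROBOT

A 6-joint arm with a two-finger parallel gripper is mounted at the origin on a cart in front of the work surface, level with it; the furniture and walls round the work are solid. World frame = base frame: x ahead of the robot, y to its left, z up, the work surface at z = 0. Lengths are in mm, angles in degrees, forces in N, time in s.
With the tool pointing down it reaches from about 300 to 775 mm from the base axis. Payload 14.6 kg.
Tool frame: the origin (TCP) lies on the centre line of the jaws, within the pads' length; the fingertips stand 11 mm ahead of it and the grasp point (between the pads) lies 8 mm behind it; z points along the fingers, y is the line along which they close (so a half turn about z gives the same grasp; the last joint's range is limited). The gripper opens to 94 mm and grips with 3 to 60 N. Pads are 16 mm wide; open, the fingers measure 119 mm over their backs; the gripper's body (75 mm by 177 mm) begins 78 mm behind the grasp point.
Start: joints at [-73.946, 17.183, 87.147, -0, 75.671, -3.816], TCP at [186.932, -517.248, 216.446] pointing down, gripper open.
Joint ranges: [-173.82, 173.82], [-45.26, 126.66], [13.44, 144.39], [-59.66, 239.66], [0, 175.72], [-146.38, 146.38]. Speed limits (degrees/s): [127.2, 127.2, 147.25, 180, 180, 180].

INTERFACE

Orientations are given as [roll, pitch, yaw] about the fixed x, y, z axes, in that order (R = Rz(yaw) Ry(pitch) Rx(roll)).
In Python, from bench import manip gives the robot as it stands.
- The arm moves only by the tool step_arm, never from a script. Its argument "commands" is a list that holds one entry, the list of rows, each a list of 7 numbers: the shift along the world's x, y, z in mm, then the turn, a rotation vector about the world's x, y, z in degrees, then the finger opening in mm, from 0 to 94. A call has 1 to 5 rows; each row is the pose to reach, as a shift and turn from the pose commanded when the call began; what a row does not reach only later rows make up. A row lasts 1/8 s, in which the tool goes at most 62.5 mm and 10.7 degrees, less where a joint would pass 70% of its speed; a pose out of reach is approached as far as the arm can. A call with a gripper value outside its range is refused whole. The fingers move at their own pace and stop on an object; "newtons" is the grip in N (left out, the last holds). Time passes only in rows, so rows that repeat a pose let the fingers close. It gives the time, the measured TCP pose, the force, the opening and the grip force at its end, in the units of the state.
- manip.read_state(): the state, without advancing time (a new reading comes with each control period).
- manip.get_image(name): name is "side" or "top"; returns the picture (480x640x3 uint8, red, green, blue); there is no depth.
- manip.calibration(name): a dict with "intrinsics" (3x3 intrinsics, pixels), "origin" and "rotation" of the camera in the world. Camera axes: x right, y down, z forward; pixel columns grow to the right and rows downward; lengths in mm; the calibration is good to about 2 mm. A picture is of the moment at which its call begins. calibration takes no time and is no camera call.
- manip.job_done(): hands the job in; it is judged then, once.
Trained networks look in the newest picture that a camera, given by its name, has taken for a name from the list of things; names that differ only in an ending like _2 or _b are one class to them, and where a whole thing is asked for, a point or a joint stands for the part that bears it (a point fixed in the world has none). Each returns a list of dicts, best first, with "confidence" (0 to 1); they miss things now and then, are a little off and sometimes report something else, mostly with a low value. They report only what shows in the picture. A call takes as long as a camera call.
- manip.outline_of(camera, target): "mask" (480x640 bool, what is visible of it) and "bbox" ([left, top, right, bottom] in pixels, round what is visible of it).
The state is a dict: "t": time; "qpos": joint angles; "dq": joint speeds; "joint_torque": joint torques, N m; "eef_pos": TCP position; "tool_rot": TCP orientation; "wrist_force": force on the tool from outside, world axes, zero at the start; "ft_torque": the same for the moment, N m; "gripper_width": finger opening in mm; "grip_force": force on a finger pad.
Only numpy, scipy, OpenCV 4.12 (cv2) and the standard library are available. Lean on these libraries where they do the work, as an engineer would, in place of code of your own. Each camera call takes 0.05 s, during which the arm holds its last target. There are 200 camera calls.

TASK

Get the kitchen scale ready for weighing into the bowl that stands on it: hook a fingertip behind the front lip of its control panel and draw the panel out to its stop, then press the round power key right down and let it go. Then zero the scale by pointing at the long tare window: hold the fingertips a centimetre or two above it for two seconds without touching it, and finally draw well back, leaving the panel out. Do not touch the weighing platform or shift the bowl, stay clear of the small round units window once the panel is out (fingers low over it would change the units), and leave everything else standing as it is.

Things in the scene. Friction and masses are not known exactly. Their poses are not given: they have to be found in the camera images.
- scale: Slim kitchen scale, white plastic housing 176 x 217 mm, firmly fixed to the worktop by its feet. Origin: centre of its underside, on the worktop. x points to its back (its front, with the panel, faces -x, roughly towards the robot), y to its left seen from the front, z up. The panel slides straight along the scale's -x.
- platform: Steel weighing platform on its load cell (sinks under 2 mm under load), 180 (x) x 220 (y) mm, top 32 mm above the worktop, underside 24 mm; same origin and axes as the scale, so its front edge is at x = -90 mm. The bowl stands on it. The part of the panel behind that edge lies under it.
- panel (a joint): Pull-out control panel of the scale: 0 m = pushed in, 0.070 m = fully out at its stop; it stays where it is left (about 2 N of friction). At 0 m a finger groove 48 mm long (along x) shows between the lip's rear face and the platform's front edge, at 0.070 m there is 118 mm of open panel. Flat grey panel 190 mm wide (y), its upper face 15 mm above the worktop; key, display and windows are under the platform when it is in.
- lip (a point): Middle of the upper edge of the rear face of the panel's white front lip, 32 mm above the worktop; moves with the panel. The lip is as wide as the panel (190 mm); its rear face is upright and stands 17 mm above the panel's face, its front slopes down at 45 degrees to about 32 mm ahead of the rear face, so it is hooked from behind, not pinched; at panel = 0 the point is at x = -138 mm, y = 0 in the scale's frame. Pull on its rear face towards the scale's -x.
- key (a joint): Travel of the power key: 0 m = up, 0.0035 m = right down; sprung, about 2 N to start and 4.5 N right down.
- key_top (a point): Centre of the top of the round aluminium power key, 22 mm in diameter, standing 4 mm above the panel's face (19 mm above the worktop), at the panel's left end: 84 mm to +y of the panel's middle and 82 mm behind the lip's rear face. Pressed straight down.
- tare_window (a point): Touch-free tare window: long black pill-shaped inlay, 32 (x) x 12 (y) mm, at the panel's right end (83 mm to -y of its middle, 82 mm behind the lip's rear face). The point is the centre of its face, 16 mm above the worktop (1 mm proud of the panel); axes as the scale. It must not be touched.
- units_window (a point): Touch-free units window: small round black inlay, 16 mm in diameter, between the display and the tare window, 28 mm to -y of the panel's middle and 55 mm from the tare window's centre. The point is the centre of its face, 16 mm above the worktop. Once the panel is out keep the fingertips more than 60 mm above the worktop when they are within 20 mm of it sideways.
- bowl: Loose white ceramic bowl standing empty on the platform, rim 144 mm across, 58 mm high; origin: centre of its underside.
- egg_box: Loose closed egg box, 106 x 155 x 72 mm; origin: centre of its underside. Bystander.
- jar_honey: Loose jar with a flat screw lid, 58 x 62 x 86 mm, standing to the left of the scale; origin: centre of its underside. Bystander.
- spice_jar: Loose slim spice jar with a dark cap, 41 mm in diameter, 105 mm high, standing to the right of the scale; origin: centre of its underside. Bystander.
- lemon: Loose lemon, 72 x 57 x 58 mm, lying to the left of the scale's front; origin: centre of its underside. Bystander.
- salt_shaker: Loose salt shaker, 44 mm in diameter, 90 mm high; origin: centre of its underside. Bystander.

How it is judged:
By the outcome, as a careful person would: the job done as asked, in the order asked, and still so for the second after the job is handed in, with the robot touching nothing.
It also fails if it takes over 54 s, if anything falls off the work surface, if the arm or the gripper's body presses on something with over 40 N, if the wrist force passes 120 N, or if a joint passes its speed limit or range.

## Working session

There is one attempt and no reset: what is moved stays moved. The work goes in short steps, Python scripts to look and compute and a tool call to move; the robot and the scene stay as the last step left them, time stands still between calls to the robot, and variables do not carry over. Pictures are saved under pics/ and viewed, at most 10 in all, crops included, and the job is handed in when it is done.

Besides the shell and the picture viewer there is one more tool, called after "Request:" as name(argument=value, ...), one argument or row to a line, values as JSON. step_arm: Moves the arm, as the interface text tells. Its arguments: {"type":"object","properties":{"commands":{"type":"array"},"newtons":{"type":"number"}},"required":["commands"]}

```bash
mkdir -p pics; cat > h.py <<'E'
from bench import manip
import numpy as np, cv2
def ray(n,u,v):
    c=manip.calibration(n);K=np.array(c["intrinsics"]);R=np.array(c["rotation"]);o=np.array(c["origin"])
    return o,R@np.linalg.solve(K,[u,v,1])
def atz(n,u,v,z):
    o,d=ray(n,u,v);return o+d*(z-o[2])/d[2]
def proj(n,p):
    c=manip.calibration(n);K=np.array(c["intrinsics"]);R=np.array(c["rotation"]);q=K@(R.T@(np.array(p,float)-np.array(c["origin"])));return q[:2]/q[2]
def shot(n,f):
    im=manip.get_image(n);cv2.imwrite("pics/"+f,im[:,:,::-1]);return im
E
python3 - <<'E'
from h import *
for n in("top","side"):
    shot(n,n+"0.png");print(n,np.round(manip.calibration(n)["origin"]))
    for t in("scale","platform","panel","lip","bowl","egg_box","jar_honey","spice_jar","lemon","salt_shaker"):
        r=manip.outline_of(n,t)
        for d in r[:1]:
            m=d["mask"].astype(np.uint8);v,u=np.nonzero(m)
            print(t,round(d["confidence"],2),d["bbox"],cv2.minAreaRect(np.stack([u,v],1).astype(np.float32)), np.round(atz(n,u.mean(),v.mean(),30)) if n=="top" else "")
print(manip.read_state())
E
```

```text
top [ 406.  337. 1267.]Traceback (most recent call last):
  File "<stdin>", line 8, in <module>
  File "h.py", line 7, in atz
    o,d=ray(n,u,v);return o+d*(z-o[2])/d[2]
                                       ~^^^
IndexError: invalid index to scalar variable.
```

```bash
python3 - <<'E'
from h import *
print(manip.calibration("top"),manip.calibration("side"))
E
```

```text
{'intrinsics': array([[586.90930219,   0.        , 325.13414573],
       [  0.        , 586.90930219, 240.02539697],
       [  0.        ,   0.        ,   1.        ]]), 'origin': array([ 406.44996603,  337.4130144 , 1267.26535788]), 'rotation': array([-1.71248490e+02, -1.56581746e-01, -8.95428855e+01])} {'intrinsics': array([[464.54923991,   0.        , 320.62197873],
       [  0.        , 464.54923991, 242.67328884],
       [  0.        ,   0.        ,   1.        ]]), 'origin': array([ 899.21016944, -189.57979339,  595.51680452]), 'rotation': array([-131.03301104,    0.39977996,   27.92518022])}
```

View pics/top0.png

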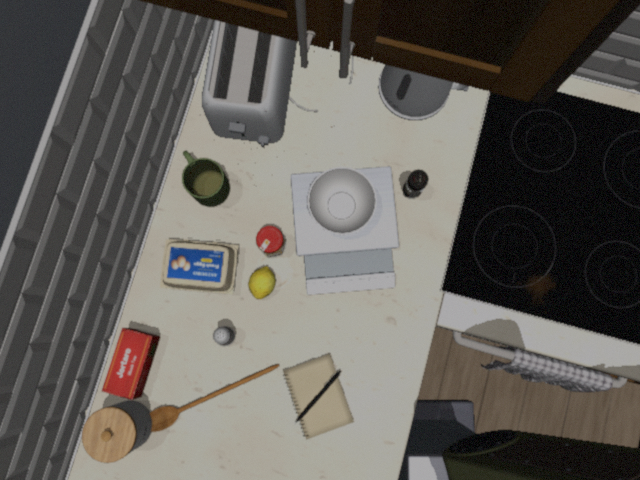

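The top view shows the scale at about (345,212). The grey groove strip is at (350,263), the white lip at (350,284), the lemon at (262,282), the honey jar at (270,240) and the spice jar at (416,183). The calibration rotation is given as roll, pitch and yaw.

```bash
sed -i 's/^import numpy.*/import numpy as np, cv2\nfrom scipy.spatial.transform import Rotation as Ro/; s/R=np.array(c\["rotation"\])/R=Ro.from_euler("xyz",c["rotation"],degrees=True).as_matrix()/' h.py
python3 - <<'E'
from h import *
for n in("top","side"):
    shot(n,n+"1.png")
    for t in("scale","platform","panel","lip","bowl","egg_box","jar_honey","spice_jar","lemon","salt_shaker"):
        for d in manip.outline_of(n,t)[:1]:
            m=d["mask"].astype(np.uint8);v,u=np.nonzero(m)
            z={"platform":32,"panel":15}.get(t,32)
            q=cv2.boxPoints(cv2.minAreaRect(np.stack([u,v],1).astype(np.float32)))
            print(n,t,round(d["confidence"],2),d["bbox"],np.round(atz(n,u.mean(),v.mean(),z)[:2]).tolist(),[np.round(atz(n,*p,z)[:2]).tolist() for p in q] if t in("platform","panel","scale") else "")
print(manip.read_state())
E
```

```text
top scale 0.63 [290.9, 167.4, 397.3, 292.5] [595.0, 289.0] [[741.0, 413.0], [761.0, 192.0], [498.0, 174.0], [478.0, 387.0]]
top platform 0.8 [289.4, 169.3, 399.1, 256.8] [644.0, 291.0] [[742.0, 413.0], [763.0, 190.0], [581.0, 177.0], [562.0, 396.0]]
top panel 0.86 [300.9, 249.4, 392.6, 298.2] [531.0, 284.0] [[565.0, 384.0], [583.0, 190.0], [498.0, 184.0], [480.0, 375.0]]
top lip 0.97 [308.2, 249.9, 397.6, 292.8] [529.0, 284.0] 
top bowl 0.64 [309.1, 165.1, 376.7, 237.4] [683.0, 300.0] 
top egg_box 0.95 [163.6, 239.3, 236.0, 292.2] [538.0, 601.0] 
top jar_honey 0.56 [254.7, 225.8, 285.8, 258.5] [592.0, 450.0] 
top spice_jar 0.55 [399.6, 169.0, 430.4, 196.8] [721.0, 141.0] 
top lemon 0.82 [250.6, 265.7, 278.5, 299.4] [504.0, 467.0] 
top salt_shaker 0.82 [215.1, 328.0, 239.7, 348.0] [393.0, 543.0] 
side scale 0.71 [218.2, 232.1, 404.7, 361.4] [635.0, 246.0] [[521.0, 156.0], [413.0, 414.0], [741.0, 410.0], [772.0, 179.0]]
side platform 0.74 [255.3, 236.4, 400.6, 354.0] [677.0, 248.0] [[585.0, 175.0], [506.0, 417.0], [740.0, 409.0], [768.0, 188.0]]
side panel 0.98 [215.8, 232.3, 305.4, 31
[... 509 characters left out ...]
[383.0, 555.0] 
{'t': 1.2, 'qpos': array([-7.39445781e+01,  1.71832332e+01,  8.71472989e+01, -5.10820039e-05,
        7.56696366e+01, -3.81661844e+00]), 'dq': array([-0.00620729,  0.04885685, -0.06881228,  0.01632573,  0.06191992,
        0.00576558]), 'joint_torque': array([ 3.01309796e-03, -5.31658137e+01, -3.52916801e+01,  7.09457207e-02,
        2.13220512e-02,  5.89852306e-06]), 'eef_pos': array([ 186.94449608, -517.24484201,  216.44029761]), 'tool_rot': array([-1.79999828e+02,  3.81556045e-05,  1.98720530e+01]), 'wrist_force': array([-0.08398062, -0.71754323, -0.05592063]), 'ft_torque': array([ 0.01942328, -0.04797024,  0.00210437]), 'grip_force': 0.0, 'gripper_width': 94.273547246903}
```

View pics/side1.png

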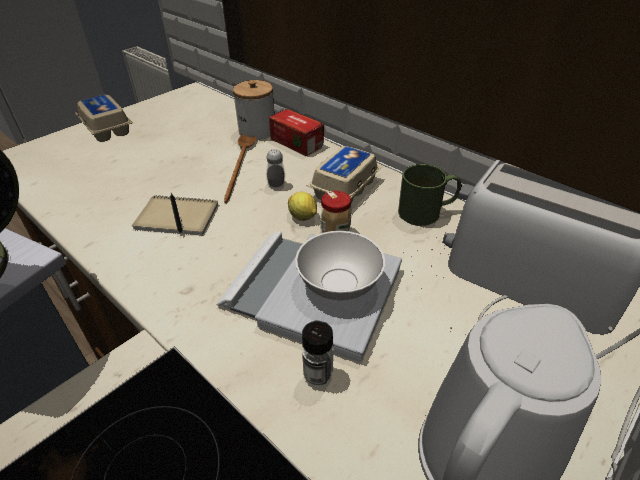

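The side view agrees: platform and bowl at about (340,290), the lip along (220,300)–(278,237), and the spice jar at (317,355) on the camera's near side. I'll fit the scale pose to the masks and check it with an overlay.

```bash
cat >> h.py <<'E'
def W(P,p):
    x,y,a=P;a=np.radians(a);p=np.asarray(p,float)
    return np.stack([x+p[...,0]*np.cos(a)-p[...,1]*np.sin(a),y+p[...,0]*np.sin(a)+p[...,1]*np.cos(a),p[...,2]],-1)
def hull(n,P,pts,S=8):
    q=np.array([proj(n,p) for p in W(P,pts)])
    m=np.zeros((480,640),np.uint8);cv2.fillConvexPoly(m,cv2.convexHull(np.round(q*16).astype(np.int32)),1,cv2.LINE_8,4);return m>0,q
plat=[[a,b,c] for a in(-90,90) for b in(-110,110) for c in(24,32)]
pan=lambda s:[[-138-s,-95,32],[-138-s,95,32],[-170-s,-95,0],[-170-s,95,0],[-90,-95,15],[-90,95,15]]
E
python3 - <<'E'
from h import *
from scipy.optimize import minimize
M={}
for n in("top","side"):
    for t in("platform","bowl","panel","spice_jar"): M[n,t]=manip.outline_of(n,t)[0]["mask"]
def cost(P,ns=("top","side")):
    e=0
    for n in ns:
        ign=cv2.dilate((M[n,"bowl"]|M[n,"spice_jar"]).astype(np.uint8),np.ones((5,5)))>0
        hp=hull(n,P,plat)[0]; hn=hull(n,P,pan(0))[0]&~hp
        e+=((hp^M[n,"platform"])&~ign).sum()+((hn^M[n,"panel"])&~ign).sum()
    return e
for ns in(("top",),("side",),("top","side")):
    r=minimize(cost,[662,294,5],args=(ns,),method="Nelder-Mead",options=dict(initial_simplex=[[662,294,5],[654,294,5],[662,286,5],[662,294,8]]));print(ns,r.x,r.fun)
P=r.x
out=[]
for n,c in(("top",(280,160,120,140)),("side",(210,220,200,150))):
    im=cv2.imread(f"pics/{n}1.png");k=4;im=cv2.resize(im,None,fx=k,fy=k)
    for pts in([[-90,-110,32],[-90,110,32],[90,110,32],[90,-110,32]],[[-138,-95,32],[-138,95,32],[-138,95,15],[-138,-95,15]],[[-170,-95,0],[-170,95,0]]):
        q=np.array([proj(n,p) for p in W(P,pts)])*k+k/2;cv2.polylines(im,[q.astype(np.int32)],True,(0,0,255))
    x,y,w,h=[k*a for a in c];out.append(cv2.resize(im[y:y+h,x:x+w],(400,400*h//w)))
H=max(o.shape[0] for o in out);cv2.imwrite("pics/ov.png",np.hstack([np.pad(o,((0,H-o.shape[0]),(0,0),(0,0))) for o in out]))
E
```

```text
('top',) [662.91048731 295.02376034   5.02384725] 370.0
('side',) [660.01137224 297.13355871   6.82986746] 924.0Traceback (most recent call last):
  File "<stdin>", line 14, in <module>
    res = _minimize_neldermead(fun, x0, args, callback, bounds=bounds,
                               **options)
    fsim[k] = func(sim[k])
              ~~~~^^^^^^^^
    fx = function(np.copy(x), *(wrapper_args + args))
  File "<stdin>", line 10, in cost
  File "h.py", line 17, in hull
    q=np.array([proj(n,p) for p in W(P,pts)])
                ~~~~^^^^^
  File "h.py", line 10, in proj
    c=manip.calibration(n);K=np.array(c["intrinsics"]);R=Ro.from_euler("xyz",c["rotation"],degrees=True).as_matrix();q=K@(R.T@(np.array(p,float)-np.array(c["origin"])));return q[:2]/q[2]
ValueError: time passes only in moves, steps and waits
```

Request:
step_arm(
  commands=[
    [[360, 817, 0, 0, 0, -14.4, 0], [360, 817, 0, 0, 0, -14.4, 0], [360, 817, 0, 0, 0, -14.4, 0], [360, 817, 0, 0, 0, -14.4, 0], [360, 817, 0, 0, 0, -14.4, 0]],
  ],
  newtons=10,
)

```text
t: 2.22
eef_pos: [313.3, -229.5, 216.7]
tool_rot: [180.0, -0.0, 5.4]
wrist_force: [1.8, -0.9, -0.1]
gripper_width: 47.3
grip_force: 0.0
```

Request:
step_arm(
  commands=[
    [[234, 529, -36, 0, 0, 0, 0], [234, 529, -36, 0, 0, 0, 0], [234, 529, -36, 0, 0, 0, 0], [234, 529, -36, 0, 0, 0, 0], [234, 529, -36, 0, 0, 0, 0]],
  ],
)

```text
t: 2.85
eef_pos: [439.7, 56.1, 197.2]
tool_rot: [180.0, -0.1, 5.5]
wrist_force: [1.0, 0.0, 0.3]
gripper_width: 0.5
grip_force: 0.0
```

```bash
python3 -c "
from bench import manip
s=manip.read_state();print(s['eef_pos'],s['tool_rot'],s['qpos'])"
```

```text
[439.67677293  56.1284587  197.24932494] [ 1.79992752e+02 -5.62508806e-02  5.48489590e+00] [ 2.54102949e+00  4.45842959e+00  1.04943290e+02 -4.61303875e-03
  7.05417318e+01  8.70576717e+01]
```

Request:
step_arm(
  commands=[
    [[106, 242, -60, 0, 0, 0, 0], [106, 242, -60, 0, 0, 0, 0], [106, 242, -60, 0, 0, 0, 0], [106, 242, -60, 0, 0, 0, 0], [106, 242, -60, 0, 0, 0, 0]],
  ],
)

```text
t: 3.48
eef_pos: [545.1, 298.6, 135.4]
tool_rot: [180.0, 0.1, 5.6]
wrist_force: [-0.2, 0.1, 0.1]
gripper_width: -0.0
grip_force: 0.0
```

```bash
python3 - <<'E'
from h import *
_c={n:manip.calibration(n) for n in("top","side")}
s=manip.read_state();print(s['eef_pos'],s['tool_rot'])
import h
h.manip.calibration=lambda n:_c[n]
P=(662,295.5,5.5);out=[]
for n,c in(("top",(280,160,120,140)),("side",(210,200,200,160))):
    shot(n,n+"2.png");im=cv2.imread(f"pics/{n}2.png");k=4;im=cv2.resize(im,None,fx=k,fy=k)
    for pts in([[-90,-110,32],[-90,110,32],[90,110,32],[90,-110,32]],[[-138,-95,32],[-138,95,32],[-138,95,15],[-138,-95,15]],[[-170,-95,0],[-170,95,0]]):
        q=np.array([proj(n,p) for p in W(P,pts)])*k+k/2;cv2.polylines(im,[q.astype(np.int32)],True,(0,0,255))
    x,y,w,hh=[k*a for a in c];out.append(cv2.resize(im[y:y+hh,x:x+w],(400,400*hh//w)))
H=max(o.shape[0] for o in out);cv2.imwrite("pics/ov.png",np.hstack([np.pad(o,((0,H-o.shape[0]),(0,0),(0,0))) for o in out]))
E
```

```text
[545.08003063 298.59914754 135.35428636] [1.79977038e+02 9.04546399e-02 5.59837974e+00]
```

View pics/ov.png

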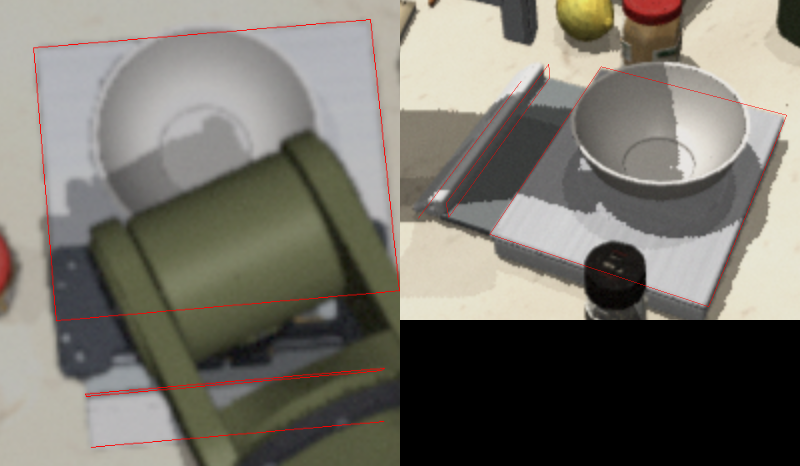

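The fit matches both views to within a few millimetres, and the tool stands over the groove. Descending.

Request:
step_arm(
  commands=[
    [[1, 0, -40, 0, 0, 0, 0], [1, 0, -75, 0, 0, 0, 0], [1, 0, -90, 0, 0, 0, 0], [1, 0, -102, 0, 0, 0, 0], [1, 0, -103, 0, 0, 0, 0]],
  ],
)

```text
t: 4.2
eef_pos: [546.3, 295.8, 34.3]
tool_rot: [-180.0, -0.0, 5.5]
wrist_force: [0.8, 0.5, 0.8]
gripper_width: 0.4
grip_force: 0.0
```

Request:
step_arm(
  commands=[
    [[-4, 0, 0, 0, 0, 0, 0], [-8, -1, -1, 0, 0, 0, 0], [-12, -1, -1, 0, 0, 0, 0], [-16, -1.5, -1, 0, 0, 0, 0], [-20, -2, -1, 0, 0, 0, 0]],
  ],
)

```text
t: 4.82
eef_pos: [526.2, 294.1, 33.3]
tool_rot: [-180.0, -0.1, 5.5]
wrist_force: [1.7, 1.6, -0.8]
gripper_width: 0.3
grip_force: 1.1
```

Request:
step_arm(
  commands=[
    [[-12, -1, 0, 0, 0, 0, 0], [-24, -2.5, 0, 0, 0, 0, 0], [-35, -3.5, 0, 0, 0, 0, 0], [-44, -4, 0, 0, 0, 0, 0], [-52, -5, 0, 0, 0, 0, 0]],
  ],
)

```text
t: 5.45
eef_pos: [473.6, 289.0, 33.1]
tool_rot: [-180.0, -0.0, 5.5]
wrist_force: [2.4, 1.3, 1.1]
gripper_width: 0.4
grip_force: 1.3
```

Request:
step_arm(
  commands=[
    [[-3, 0, 0, 0, 0, 0, 0], [-6, -0.5, 0, 0, 0, 0, 0], [-9, -1, 0, 0, 0, 0, 0], [-12, -1, 0, 0, 0, 0, 0], [-12, -1, 0, 0, 0, 0, 0]],
  ],
)

```text
t: 6.08
eef_pos: [463.3, 287.9, 33.1]
tool_rot: [-180.0, -0.2, 5.5]
wrist_force: [11.1, 0.7, -5.8]
gripper_width: 0.8
grip_force: 5.6
```

Request:
step_arm(
  commands=[
    [[-2, 0, 0, 0, 0, 0, 0], [-2, 0, 0, 0, 0, 0, 0], [-2, 0, 0, 0, 0, 0, 0]],
  ],
)

```text
t: 6.45
eef_pos: [463.0, 287.9, 33.3]
tool_rot: [-180.0, -0.4, 5.5]
wrist_force: [24.9, 0.9, -13.5]
gripper_width: 0.6
grip_force: 12.0
```

Request:
step_arm(
  commands=[
    [[6, 0.5, 0, 0, 0, 0, 0], [12, 1, 0, 0, 0, 0, 0], [12, 1, 40, 0, 0, 0, 0], [12, 1, 90, 0, 0, 0, 0], [12, 1, 90, 0, 0, 0, 0]],
  ],
)

```text
t: 7.08
eef_pos: [473.4, 289.7, 126.5]
tool_rot: [-179.9, -0.3, 5.5]
wrist_force: [-1.0, 0.5, -0.7]
gripper_width: 0.1
grip_force: 0.0
```

Request:
step_arm(
  commands=[
    [[-100, -160, 60, 0, 0, 0, 0], [-100, -160, 60, 0, 0, 0, 0], [-100, -160, 60, 0, 0, 0, 0], [-100, -160, 60, 0, 0, 0, 0]],
  ],
)

```text
t: 7.58
eef_pos: [370.9, 127.3, 183.3]
tool_rot: [-180.0, -0.0, 5.4]
wrist_force: [-0.1, 0.1, -0.3]
gripper_width: 0.8
grip_force: 0.0
```

```bash
python3 - <<'E'
from h import *
import h
_c={n:manip.calibration(n) for n in("top","side")};h.manip.calibration=lambda n:_c[n]
P=(662,295.5,5.5);out=[]
for n,c in(("top",(280,180,130,140)),("side",(190,200,200,160))):
    shot(n,n+"3.png")
    for t,z in(("key_top",19),("tare_window",16),("units_window",16),("lip",32)):
        for d in manip.outline_of(n,t)[:2]:
            v,u=np.nonzero(d["mask"]);print(n,t,round(d["confidence"],2),d["bbox"],np.round(atz(n,u.mean(),v.mean(),z)[:2],1))
    im=cv2.imread(f"pics/{n}3.png");k=4;im=cv2.resize(im,None,fx=k,fy=k)
    for pts in([[-90,-110,32],[-90,110,32],[90,110,32],[90,-110,32]],[[-208,-95,32],[-208,95,32],[-208,95,15],[-208,-95,15]],
      [[-126+11*np.cos(a),84+11*np.sin(a),19] for a in np.arange(0,6.3,.3)],[[-142,-89,16],[-142,-77,16],[-110,-77,16],[-110,-89,16]]):
        q=np.array([proj(n,p) for p in W(P,pts)])*k+k/2;cv2.polylines(im,[q.astype(np.int32)],True,(0,0,255))
    x,y,w,hh=[k*a for a in c];out.append(cv2.resize(im[y:y+hh,x:x+w],(400,400*hh//w)))
H=max(o.shape[0] for o in out);cv2.imwrite("pics/ov3.png",np.hstack([np.pad(o,((0,H-o.shape[0]),(0,0),(0,0))) for o in out]))
print(W(P,[[-126,84,19],[-126,-83,16]]))
E
```

```text
top units_window 0.75 [289.7, 164.8, 398.6, 324.3] [559.7 284.9]
top units_window 0.63 [305.5, 252.6, 400.4, 328.6] [497.5 280.7]
top lip 0.74 [305.4, 251.0, 400.6, 323.6] [496.1 280.8]
side key_top 0.27 [183.4, 225.0, 299.7, 317.4] [499.7 263.9]
side tare_window 0.62 [182.4, 224.7, 302.4, 320.0] [498.1 267. ]
side units_window 0.87 [182.3, 226.1, 297.8, 319.3] [498.4 267. ]
side lip 0.86 [183.6, 222.4, 301.9, 321.3] [508.8 254.3]
[[528.52903579 367.03671585  19.        ]
 [544.53527646 200.80555072  16.        ]]
```

View pics/ov3.png

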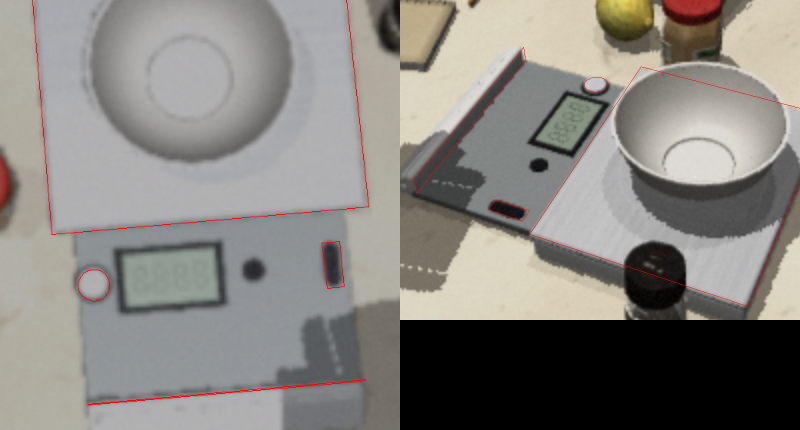

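The overlay sits on the key, the tare window and the lip, so the panel is fully out. Going above the key next.

Request:
step_arm(
  commands=[
    [[157.5, 239.5, -60, 0, 0, 0, 0], [157.5, 239.5, -60, 0, 0, 0, 0], [157.5, 239.5, -60, 0, 0, 0, 0], [157.5, 239.5, -60, 0, 0, 0, 0], [157.5, 239.5, -60, 0, 0, 0, 0]],
  ],
)

```text
t: 8.7
eef_pos: [530.1, 370.7, 121.3]
tool_rot: [180.0, 0.1, 5.5]
wrist_force: [-0.9, -0.7, 1.3]
gripper_width: 0.5
grip_force: 0.0
```

Request:
step_arm(
  commands=[
    [[0, 0, -40, 0, 0, 0, 0], [0, 0, -70, 0, 0, 0, 0], [0, 0, -82, 0, 0, 0, 0], [0, 0, -82, 0, 0, 0, 0]],
  ],
)

```text
t: 9.2
eef_pos: [529.5, 368.5, 40.8]
tool_rot: [180.0, 0.0, 5.5]
wrist_force: [-0.4, 0.8, 0.8]
gripper_width: 0.3
grip_force: 0.0
```

Request:
step_arm(
  commands=[
    [[-1, -1.5, -4, 0, 0, 0, 0], [-1, -1.5, -8, 0, 0, 0, 0], [-1, -1.5, -10, 0, 0, 0, 0], [-1, -1.5, -12, 0, 0, 0, 0], [-1, -1.5, -12, 0, 0, 0, 0]],
  ],
)

```text
t: 9.82
eef_pos: [528.7, 367.0, 29.3]
tool_rot: [-180.0, -0.0, 5.5]
wrist_force: [-0.2, -1.5, 2.5]
gripper_width: 0.7
grip_force: 1.4
```

Request:
step_arm(
  commands=[
    [[0, 0, -1, 0, 0, 0, 0], [0, 0, -2, 0, 0, 0, 0], [0, 0, -3, 0, 0, 0, 0], [0, 0, -3, 0, 0, 0, 0]],
  ],
)

```text
t: 10.32
eef_pos: [529.0, 367.0, 26.7]
tool_rot: [-180.0, -0.1, 5.5]
wrist_force: [-1.3, -2.2, 8.0]
gripper_width: 0.5
grip_force: 4.2
```

Request:
step_arm(
  commands=[
    [[0, 0, -1, 0, 0, 0, 0], [0, 0, -1.5, 0, 0, 0, 0], [0, 0, -1.5, 0, 0, 0, 0]],
  ],
)

```text
t: 10.7
eef_pos: [529.8, 367.2, 26.5]
tool_rot: [-179.9, -0.2, 5.5]
wrist_force: [-1.4, -4.5, 16.9]
gripper_width: 0.3
grip_force: 8.6
```

Request:
step_arm(
  commands=[
    [[0, 0, 4, 0, 0, 0, 0], [0, 0, 10, 0, 0, 0, 0], [0, 0, 50, 0, 0, 0, 0], [0, 0, 95, 0, 0, 0, 0], [0, 0, 95, 0, 0, 0, 0]],
  ],
)

```text
t: 11.32
eef_pos: [529.7, 367.8, 123.1]
tool_rot: [-179.9, -0.3, 5.5]
wrist_force: [0.1, -0.4, -0.2]
gripper_width: 0.3
grip_force: 0.0
```

Request:
step_arm(
  commands=[
    [[15.5, -166, 0, 0, 0, 0, 0], [15.5, -166, 0, 0, 0, 0, 0], [15.5, -166, 0, 0, 0, 0, 0], [15.5, -166, 0, 0, 0, 0, 0], [15.5, -166, 0, 0, 0, 0, 0]],
  ],
)

```text
t: 11.95
eef_pos: [543.8, 201.3, 118.8]
tool_rot: [180.0, 0.1, 5.5]
wrist_force: [0.5, 0.5, -0.2]
gripper_width: 0.8
grip_force: 0.0
```

Request:
step_arm(
  commands=[
    [[0, 0, -40, 0, 0, 0, 0], [0, 0, -60, 0, 0, 0, 0], [0, 0, -70, 0, 0, 0, 0], [0, 0, -70, 0, 0, 0, 0]],
  ],
)

```text
t: 12.45
eef_pos: [543.8, 201.6, 49.1]
tool_rot: [180.0, 0.1, 5.5]
wrist_force: [0.6, 0.3, -0.3]
gripper_width: 0.3
grip_force: 0.0
```

Request:
step_arm(
  commands=[
    [[0.5, -0.5, -7.5, 0, 0, 0, 0], [0.5, -0.5, -7.5, 0, 0, 0, 0], [0.5, -0.5, -7.5, 0, 0, 0, 0], [0.5, -0.5, -7.5, 0, 0, 0, 0], [0.5, -0.5, -7.5, 0, 0, 0, 0]],
  ],
)

```text
t: 13.08
eef_pos: [544.7, 200.5, 42.2]
tool_rot: [-180.0, -0.0, 5.5]
wrist_force: [0.0, 0.1, 0.6]
gripper_width: 0.7
grip_force: 0.0
```

Request:
step_arm(
  commands=[
    [[0, 0, 0, 0, 0, 0, 0], [0, 0, 0, 0, 0, 0, 0], [0, 0, 0, 0, 0, 0, 0], [0, 0, 0, 0, 0, 0, 0], [0, 0, 0, 0, 0, 0, 0]],
  ],
)

```text
t: 13.7
eef_pos: [544.6, 200.4, 42.0]
tool_rot: [180.0, -0.0, 5.5]
wrist_force: [-0.3, -0.1, 0.3]
gripper_width: 0.6
grip_force: 0.0
```

Request:
step_arm(
  commands=[
    [[0, 0, 0, 0, 0, 0, 0], [0, 0, 0, 0, 0, 0, 0], [0, 0, 0, 0, 0, 0, 0], [0, 0, 0, 0, 0, 0, 0], [0, 0, 0, 0, 0, 0, 0]],
  ],
)

```text
t: 14.32
eef_pos: [544.6, 200.5, 42.0]
tool_rot: [180.0, 0.0, 5.5]
wrist_force: [0.2, -0.8, 0.2]
gripper_width: 0.7
grip_force: 0.0
```

Request:
step_arm(
  commands=[
    [[0, 0, 0, 0, 0, 0, 0], [0, 0, 0, 0, 0, 0, 0], [0, 0, 0, 0, 0, 0, 0], [0, 0, 0, 0, 0, 0, 0], [0, 0, 0, 0, 0, 0, 0]],
  ],
)

```text
t: 14.95
eef_pos: [544.6, 200.5, 42.0]
tool_rot: [-180.0, 0.0, 5.5]
wrist_force: [-0.4, 0.6, 0.4]
gripper_width: 0.5
grip_force: 0.0
```

Request:
step_arm(
  commands=[
    [[0, 0, 0, 0, 0, 0, 0], [0, 0, 0, 0, 0, 0, 0], [0, 0, 0, 0, 0, 0, 0]],
  ],
)

```text
t: 15.32
eef_pos: [544.6, 200.5, 42.0]
tool_rot: [180.0, -0.0, 5.5]
wrist_force: [-0.1, -0.0, 0.6]
gripper_width: 1.0
grip_force: 0.0
```

```bash
python3 - <<'E'
from h import *
shot("side","side4.png")
cv2.imwrite("pics/s4.png",cv2.resize(cv2.imread("pics/side4.png")[180:380,160:420],None,fx=3,fy=3))
E
```

```text
(no output)
```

View pics/s4.png

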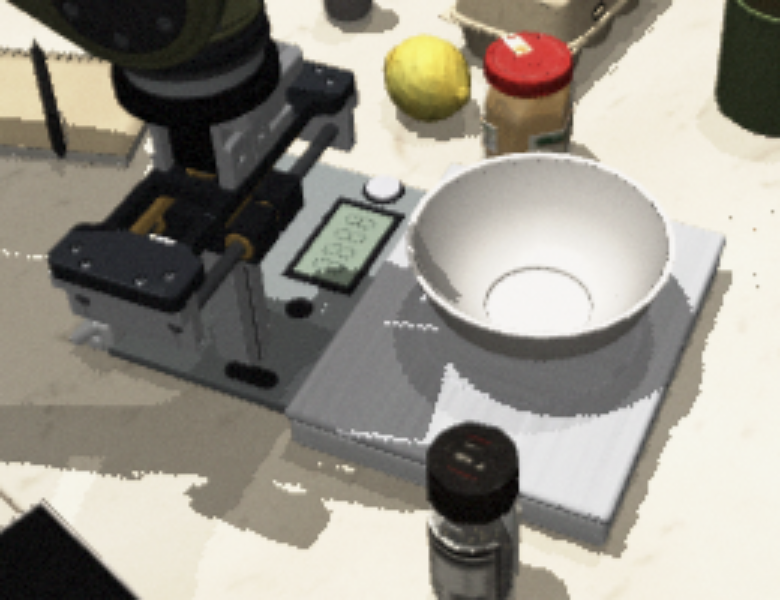

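The fingertips hover just over the tare window (about (250,370) in the crop), and the key, bowl and jars are undisturbed. Hovering lasted about 2.4 s at a 15 mm gap, so I'm drawing back: straight up first, then away.

Request:
step_arm(
  commands=[
    [[0, 0, 55, 0, 0, 0, 0], [0, 0, 110, 0, 0, 0, 0], [0, 0, 150, 0, 0, 0, 0], [-50, -40, 160, 0, 0, 0, 0], [-90, -80, 170, 0, 0, 0, 0]],
  ],
)

```text
t: 16.0
eef_pos: [453.2, 119.7, 212.3]
tool_rot: [180.0, -0.0, 5.5]
wrist_force: [-0.2, -0.4, 1.4]
gripper_width: 0.6
grip_force: 0.0
```

Request:
step_arm(
  commands=[
    [[-60, -240, 0, 0, 0, 0, 0], [-60, -240, 0, 0, 0, 0, 0], [-60, -240, 0, 0, 0, 0, 0], [-60, -240, 0, 0, 0, 0, 0], [-60, -240, 0, 0, 0, 0, 0]],
  ],
)

```text
t: 16.62
eef_pos: [393.7, -122.6, 212.2]
tool_rot: [180.0, -0.0, 5.1]
wrist_force: [-0.4, 0.3, -1.3]
gripper_width: 0.6
grip_force: 0.0
```

Request:
step_arm(
  commands=[
    [[0, 0, 0, 0, 0, 0, 0], [0, 0, 0, 0, 0, 0, 0], [0, 0, 0, 0, 0, 0, 0], [0, 0, 0, 0, 0, 0, 0]],
  ],
)

```text
t: 17.12
eef_pos: [394.8, -119.0, 212.0]
tool_rot: [-180.0, -0.0, 5.5]
wrist_force: [0.2, -0.0, -0.3]
gripper_width: 0.7
grip_force: 0.0
```

```bash
python3 - <<'E'
from h import *
shot("top","top5.png")
E
```

```text
(no output)
```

View pics/top5.png

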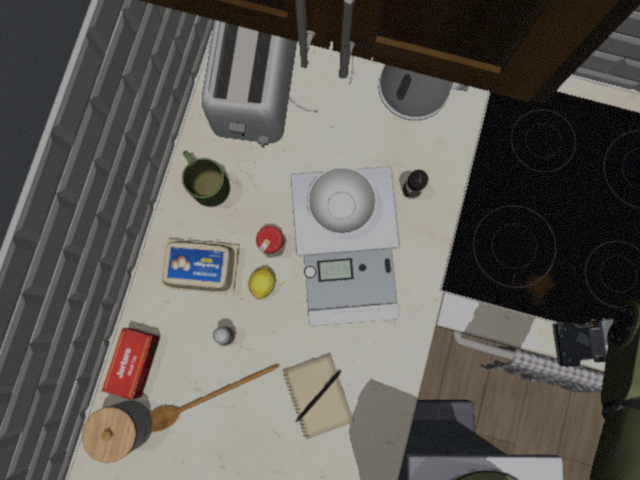

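The panel is out with its lip at about (352,315). The bowl (342,200), lemon, jars, shaker and egg box are all where they were, and the arm is well clear. Handing the job in.

```bash
python3 -c "
from bench import manip
print(manip.job_done())"
```

```text
the job is handed in; nothing more can be done
None
```

I handed the job in at about 17 s: panel drawn out to its stop, power key pressed right down and released, fingertips held 15 mm over the tare window for about 2.4 s, and the arm drawn well back with nothing else visibly moved; the hand-in call returned no verdict.

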